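# Nest the empty parts cups on the repair bench

## Robot

A 7-joint arm with a two-finger parallel gripper is mounted at the origin on the work surface. World frame = base frame: x ahead of the robot, y to its left, z up, the work surface at z = 0. Lengths are in m, angles in rad, forces in N, time in s.
With the tool pointing down it reaches from about 0.35 to 0.9 m from the base axis. Payload 19.9 kg.
Tool frame: the origin (TCP) lies between the finger pads; the fingertips stand 8 mm ahead of it and the grasp point (between the pads) lies 11 mm behind it (r.nose_length is the distance from the TCP to the fingertips, in m); z points along the fingers, y is the line along which they close (so a half turn about z gives the same grasp; the last joint's range is limited). The gripper opens to 94 mm and grips with 3 to 60 N. Pads are 16 mm wide; open, the fingers measure 119 mm over their backs; the gripper's body (75 mm by 177 mm) begins 78 mm behind the grasp point.
Start: joints at [-1.25, 0.417, -0.01, 1.614, 0.005, 1.111, -0.053], TCP at [0.221, 0.585, 0.213] pointing down, gripper open.
Joint ranges: [-2.81, 2.81], [-0.39, 2.02], [-1.27, 1.25], [0.06, 2.57], [-1.19, 4.33], [0.19, 2], [-2.82, 2.82]. Speed limits (rad/s): [1.89, 1.89, 2.39, 2.39, 3.01, 3.01, 3.01].

## Interface

Orientations are given as a unit quaternion [w, x, y, z].
In Python, from plant import r gives the robot as it stands.
- The arm moves only by the tool drive_tool, never from a script. Its arguments are lists of equal length, an entry for each row: "fingers": the finger opening in mm, from 0 to 94; "slide": the shift along the tool's x, y, z in mm, a list of three; "roll": the turn about the tool's z in rad. A call has 1 to 12 rows; each row is the pose to reach, as a shift and turn from the pose commanded when the call began, along the tool's axes at that moment; what a row does not reach only later rows make up. A row lasts 1/8 s, in which the tool goes at most 62.5 mm and 10.7 degrees, less where a joint would pass 70% of its speed; a pose out of reach is approached as far as the arm can. A call with a gripper value outside its range is refused whole. The fingers move at their own pace and stop on an object; "force" is the grip in N (left out, the last holds). Time passes only in rows, so rows that repeat a pose let the fingers close. It gives the time, the measured TCP pose, the force, the opening and the grip force at its end, in the units of the state.
- r.read_state(): the state, without advancing time (a new reading comes with each control period).
- r.capture(name): name is "scene" or "side" or "wrist"; returns a dict with "color" (420x560x3 uint8, red, green, blue), "camera_matrix" (3x3 intrinsics, pixels), "xyz" and "orientation" of the camera in the world. Camera axes: x right, y down, z forward; pixel columns grow to the right and rows downward; lengths in m; the calibration is good to about 2 mm. A picture is of the moment at which its call begins. There is no depth.
- r.job_done(): hands the job in; it is judged then, once.
Trained networks look in a picture, given as the dict that the camera call returned (one of the last four; its "shot" number tells which), for a name from the list of things; names that differ only in an ending like _2 or _b are one class to them, and where a whole thing is asked for, a point or a joint stands for the part that bears it (a point fixed in the world has none). Each returns a list of dicts, best first, with "confidence" (0 to 1); they miss things now and then, are a little off and sometimes report something else, mostly with a low value. They report only what shows in the picture. A call takes as long as a camera call.
- r.spot_in(target, picture): "centre" ([column, row] in pixels, amid what is visible of it).
- r.silhouettes(target, picture): "region" (420x560 bool, what is visible of it) and "centre" ([column, row] in pixels, amid what is visible of it).
The state is a dict: "t": time; "joint_positions": joint angles; "joint_vel": joint speeds; "effort": joint torques, N m; "eef_pos": TCP position; "orientation": TCP orientation; "wrist_force": force on the tool from outside, world axes, zero at the start; "wrist_torque": the same for the moment, N m; "gripper_width": finger opening in m; "gripper_force": force on a finger pad.
Only numpy, scipy, OpenCV 4.12 (cv2) and the standard library are available. Lean on these libraries where they do the work, as an engineer would, in place of code of your own. Each camera call takes 0.05 s, during which the arm holds its last target. There are 200 camera calls.

## Task

Tidy the repair mat: nest the two empty shouldered parts cups, one after the other in either order, into the matching cup that stands in the little black tray, so that all three make one upright stack with each cup fully seated in the one below. The cup in the tray stays standing there; let go of the stack when done.

Things in the scene. Friction and masses are not known exactly. Their poses are not given: they have to be found in the camera images.
- cup_a_mid (a point): Aluminium cup, mouth up, 80 mm high, 3 mm wall, 80 to 150 g, on the bench top. Tapers out from a 36 mm foot to 52 mm at 44 mm height; a flat shoulder there steps to a straight collar (64 mm outside, 58 inside) up to the rim. Nested, its shoulder rests on the rim of the cup below, 36 mm higher than that cup, 3 mm play all round. Point: on its axis half-way up (40 mm); z up its axis.
- cup_b_mid (a point): Second loose cup, identical to cup_a in shape and size (64 mm collar, 80 mm high), standing mouth up on the bench top; nests in the same way, 36 mm higher than the cup below. Point: on its axis half-way up (40 mm above its foot); z up its axis.
- cup_base_mid (a point): Bottom of the stack: identical to cup_a, loose in a fixed square black tray (90 mm wide, 12 mm high). Point: on its axis half-way up (40 mm above its foot); z up its axis. Not to be used: straight aluminium tumbler (58 mm diameter, 95 mm high, no shoulder), low aluminium dish (90 mm wide), small bottle, screwdriver.

How it is judged:
On the way:
1. one of the two cups is fully seated, upright, in the cup in the tray (angle between cup_base_mid's own z axis and vertical below 0.17 rad and ((horizontal distance between cup_a_mid and cup_base_mid below 0.01 m and z of cup_a_mid in the frame of cup_base_mid between 0.03 and 0.041 m and angle between cup_a_mid's own z axis and vertical below 0.17 rad) or (horizontal distance between cup_b_mid and cup_base_mid below 0.01 m and z of cup_b_mid in the frame of cup_base_mid between 0.03 and 0.041 m and angle between cup_b_mid's own z axis and vertical below 0.17 rad))), for 0.2 s.
At the end, for the whole second after the job is handed in: One stack: the tray's cup at the bottom, within 45 mm of its start, the other two in either order; each within 10 mm of the axis of the one below, 30 to 41 mm higher (36 is seated), all within 10 degrees of upright, at rest and released (angle between cup_base_mid's own z axis and vertical below 0.17 rad and distance of cup_base_mid from where it was at the start of the episode below 0.045 m and ((horizontal distance between cup_a_mid and cup_base_mid below 0.01 m and z of cup_a_mid in the frame of cup_base_mid between 0.03 and 0.041 m and angle between each of cup_a_mid, cup_b_mid's own z axis and vertical below 0.17 rad and horizontal distance between cup_b_mid and cup_a_mid below 0.01 m and z of cup_b_mid in the frame of cup_a_mid between 0.03 and 0.041 m) or (horizontal distance between cup_b_mid and cup_base_mid below 0.01 m and z of cup_b_mid in the frame of cup_base_mid between 0.03 and 0.041 m and angle between each of cup_b_mid, cup_a_mid's own z axis and vertical below 0.17 rad and horizontal distance between cup_a_mid and cup_b_mid below 0.01 m and z of cup_a_mid in the frame of cup_b_mid between 0.03 and 0.041 m)) and linear speed of each of cup_a, cup_b, cup_base below 0.02 m/s and not (contact force between cup_a and the fingers above 0.1 N) and not (contact force between cup_b and the fingers above 0.1 N) and not (contact force between cup_base and the fingers above 0.1 N)); the robot touches nothing.
It also fails if it takes over 64 s, if anything falls off the work surface, if the arm or the gripper's body presses on something with over 40 N, if the wrist force passes 120 N, or if a joint passes its speed limit or range.

## Working session

There is one attempt and no reset: what is moved stays moved. The work goes in short steps, Python scripts to look and compute and a tool call to move; the robot and the scene stay as the last step left them, time stands still between calls to the robot, and variables do not carry over. Pictures are saved under pics/ and viewed, at most 10 in all, crops included, and the job is handed in when it is done.

Besides the shell and the picture viewer there is one more tool, called after ">>>" as name(argument=value, ...) on one line, values as JSON. drive_tool: Moves the arm, as the interface text tells. Its arguments: {"type":"object","properties":{"fingers":{"type":"array"},"slide":{"type":"array"},"roll":{"type":"array"},"force":{"type":"number"}},"required":["fingers","slide","roll"]}

```bash
mkdir -p pics; ls
cat > h.py <<'E'
import numpy as np,cv2
from scipy.spatial.transform import Rotation as R
from plant import r
def rot(q): return R.from_quat([q[1],q[2],q[3],q[0]]).as_matrix()
def save(p,n): cv2.imwrite('pics/'+n,p['color'][:,:,::-1])
def ray(p,c):
    d=np.linalg.inv(p['camera_matrix'])@np.array([c[0],c[1],1.]);d=rot(p['orientation'])@d
    return np.array(p['xyz']),d/np.linalg.norm(d)
def atz(p,c,z):
    o,d=ray(p,c);return o+d*(z-o[2])/d[2]
def tri(rs):
    A=0;b=0
    for o,d in rs:
        M=np.eye(3)-np.outer(d,d);A=A+M;b=b+M@o
    return np.linalg.solve(A,b)
def proj(p,X):
    c=rot(p['orientation']).T@(np.array(X)-p['xyz']);u=np.array(p['camera_matrix'])@c;return u[:2]/u[2]
E
python3 - <<'E'
from h import *
s=r.read_state();print(s['t'],s['eef_pos'],s['orientation'])
ps=[]
for n in ['scene','side']:
    p=r.capture(n);ps.append(p['color']);save(p,n+'0.png');print(n,np.round(p['xyz'],3))
    for t in ['cup_a_mid','cup_base_mid']:
        for m in r.silhouettes(t,p):
            c=m['centre'];ys,xs=np.nonzero(m['region']);print(t,round(m['confidence'],2),np.round(c),xs.min(),xs.max(),ys.min(),ys.max(),atz(p,c,.04).round(3))
E
```

```text
pics
0.0 [0.2210832  0.58420046 0.21283117] [-6.87768069e-05  1.79894867e-01  9.83685662e-01 -5.91919062e-04]
scene [1.118 0.33  0.816]
cup_a_mid 0.61 [316. 208.] 297 330 184 229 [0.472 0.043 0.04 ]
cup_base_mid 0.59 [451. 241.] 432 471 215 262 [0.424 0.296 0.04 ]
side [ 0.235 -0.776  0.542]
cup_a_mid 0.7 [237. 214.] 224 255 194 239 [0.48  0.056 0.04 ]
cup_base_mid 0.79 [191. 166.] 175 202 149 187 [0.44 0.31 0.04]
```

View pics/scene0.png

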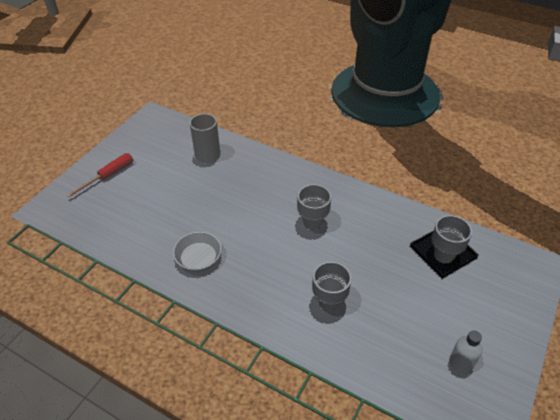

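View pics/side0.png

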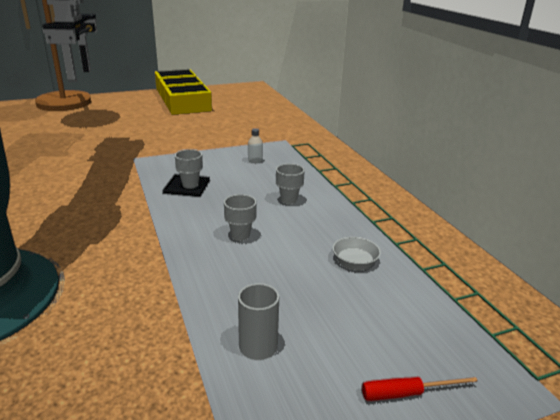

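The scene view shows the loose cups at about (314,205) and (331,285), and the base cup in the tray at (451,240). In the side view they are at (240,218), (290,185) and (189,168). The tumbler, dish, bottle and screwdriver are clear of them.

Run:
```python
from h import *
a=r.capture('scene');b=r.capture('side')
P={'c1':((314,196),(240,203)),'c2':((331.5,277),(290,172.5)),'base':((452,229),(189,157))}
s=r.read_state();Rt=rot(s['orientation']);print(Rt.round(3))
for k,(u,v) in P.items():
    X=tri([ray(a,u),ray(b,v)]);print(k,X.round(4),atz(a,u,.08).round(4),atz(b,v,.08).round(4))
    # tool-frame shift to hover
    print('  shift mm',(Rt.T@(X*[1,1,0]+[0,0,.2]-s['eef_pos'])*1e3).round())
w=r.capture('wrist');save(w,'w0.png');print((Rt.T@(np.array(w['xyz'])-s['eef_pos'])).round(3),(Rt.T@rot(w['orientation'])).round(2))
```

```text
[[-0.935  0.354 -0.   ]
 [ 0.354  0.935 -0.   ]
 [-0.    -0.    -1.   ]]
c1 [0.4789 0.0377 0.0754] [0.4812 0.04   0.08  ] [0.4773 0.0277 0.08  ]
  shift mm [-435. -420.   13.]
c2 [0.6275 0.1456 0.0711] [0.631  0.1488 0.08  ] [0.6211 0.1252 0.08  ]
  shift mm [-535. -267.   13.]
base [0.4319 0.2895 0.0753] [0.4333 0.2906 0.08  ] [0.4309 0.2744 0.08  ]
  shift mm [-301. -201.   13.]
[ 0.072  0.    -0.171] [[-0.   -0.97 -0.25]
 [ 1.   -0.   -0.  ]
 [ 0.   -0.25  0.97]]
```

>>> drive_tool(fingers=[94,94,94,94,94,94,94,94,94,94,94,94], slide=[[-435,-420,13],[-435,-420,13],[-435,-420,13],[-435,-420,13],[-435,-420,13],[-435,-420,13],[-435,-420,13],[-435,-420,13],[-435,-420,13],[-435,-420,13],[-435,-420,13],[-435,-420,13]], roll=[0,0,0,0,0,0,0,0,0,0,0,0], force=15)

```text
t: 1.95
eef_pos: [0.4792, 0.0383, 0.2004]
orientation: [-0.0, 0.18, 0.984, 0.0]
wrist_force: [0.4, 0.4, 0.4]
gripper_width: 0.094
gripper_force: 0.0
```

```bash
cat >> h.py <<'E'
def look(n,z=.08,t='cup_a_mid'):
    w=r.capture('wrist');s=r.read_state();Rt=rot(s['orientation'])
    for m in r.silhouettes(t,w):
        ys,xs=np.nonzero(m['region']);print(t,round(m['confidence'],2),np.round(m['centre']),xs.min(),xs.max(),ys.min(),ys.max())
    save(w,n);print('tcp px at z',proj(w,[s['eef_pos'][0],s['eef_pos'][1],z]).round(1),'f',w['camera_matrix'][0][0]);return w,s
def shift(w,s,c,z):
    X=atz(w,c,z);d=rot(s['orientation']).T@(X-s['eef_pos'])*1e3;print('world',X.round(4),'tool mm',d.round(1));return X
E
python3 - <<'E'
from h import *
look('w1.png')
E
```

```text
cup_a_mid 0.61 [284. 204.] 248 320 167 242
tcp px at z [284.1 209.1] f 350.2933915698444
```

View pics/w1.png

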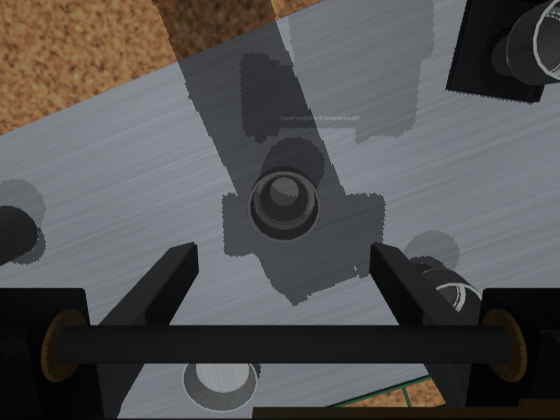

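The wrist view shows the target cup's rim centred at about (284,205), 72 px wide and midway between the fingers. The aim needs +3 mm in tool x. Next I go down and grip.

>>> drive_tool(fingers=[94,94,94,94,64,50,50,50], slide=[[3,0,60],[3,0,110],[3,0,144],[3,0,144],[3,0,144],[3,0,144],[3,0,144],[3,0,144]], roll=[0,0,0,0,0,0,0,0], force=15)

```text
t: 3.05
eef_pos: [0.4771, 0.039, 0.0572]
orientation: [0.001, 0.18, 0.984, 0.0]
wrist_force: [-0.3, 0.9, 9.0]
gripper_width: 0.0647
gripper_force: 15.0
```

>>> drive_tool(fingers=[50,50,50,50,50,50,50,50,50,50], slide=[[0,0,-50],[0,0,-100],[0,0,-140],[10,55,-145],[30,110,-145],[50,165,-145],[50,218,-145],[50,218,-145],[50,218,-145],[50,218,-145]], roll=[0,0,0,0,0,0,0,0,0,0])

```text
t: 4.3
eef_pos: [0.507, 0.2592, 0.2016]
orientation: [0.0, 0.181, 0.984, -0.0]
wrist_force: [0.4, 0.1, -0.7]
gripper_width: 0.0642
gripper_force: 15.0
```

Run:
```python
from h import *
print(r.read_state()['gripper_width'])
w,s=look('w2.png',t='cup_base_mid')
print('base est px',proj(w,[.4319,.2895,.08]))
```

```text
0.06421106454343149
cup_base_mid 0.73 [286. 108.] 248 327 66 148
tcp px at z [283.9 209. ] f 350.2933915698444
base est px [285.6850698  111.14932856]
```

View pics/w2.png

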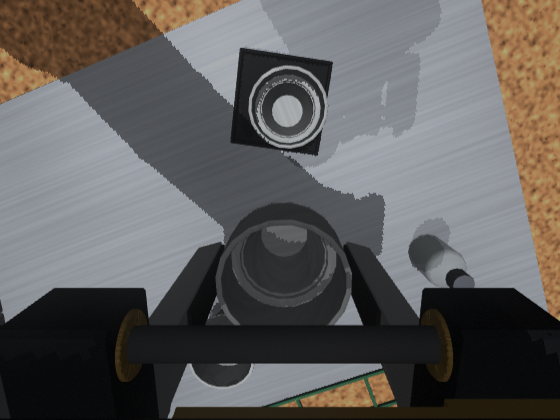

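The base rim is centred at about (287.5,107). The held cup's rim spans columns 216–352 and its top edge is at row 203. I'll compare both with projected circles.

```bash
cat >> h.py <<'E'
from scipy.optimize import least_squares
def ext(w,X,rad=.032):
    t=np.linspace(0,6.283,120);q=np.array([proj(w,np.array(X)+[rad*np.cos(a),rad*np.sin(a),0]) for a in t])
    return np.array([q[:,0].min(),q[:,0].max(),q[:,1].min(),q[:,1].max()])
def fitrim(w,e,x0,zfix=None):
    e=np.array(e,float);ok=~np.isnan(e)
    f=lambda v:(ext(w,[v[0],v[1],zfix if zfix else v[2]])-e)[ok]
    return least_squares(f,x0 if not zfix else x0[:2],diff_step=1e-4).x
E
python3 - <<'E'
from h import *
w=r.capture('wrist');s=r.read_state();Rt=rot(s['orientation'])
T=np.array(s['eef_pos'])
X=fitrim(w,[248,327,66,148],[.432,.29,.08]);print('base',X, fitrim(w,[248,327.5,66,148],[.432,.29,.08],.08))
print('shift',(Rt.T@(X-T)*1e3).round(1))
H=fitrim(w,[216,352.5,203,np.nan],[*T[:2],.2255]);print('held',H,(Rt.T@(H-T)*1e3).round(1),ext(w,[*T[:2],.2255]))
for m in r.silhouettes('cup_a_mid',w):
    ys,xs=np.nonzero(m['region']);print(m['confidence'],xs.min(),xs.max(),ys.min(),ys.max())
E
```

```text
base [0.43018157 0.29207808 0.07633401] [0.43041712 0.29216341]
shift [ 83.4   2.9 125.4]
held [0.50223483 0.26166748 0.22034568] [  5.2   0.1 -18.6] [214.18355133 353.83776042 217.28700744 345.59093335]
0.97 215 352 203 325
```

Run:
```python
from h import *
w=r.capture('wrist');s=r.read_state();Rt=rot(s['orientation']);T=np.array(s['eef_pos'])
for dx in (-2,0,2,4,6):
  for zt in (.2235,.2265):
    C=T+Rt@[dx/1e3,0,0];C[2]=zt;B=C-[0,0,.036]
    print(dx,zt,ext(w,C).round(1),ext(w,B).round(1),'inner',ext(w,C,.029).round(1))
g=w['color'].mean(2);print(g[196:240,284].round().astype(int));print(g[196:345:1,284].round().astype(int)[80:140])
```

```text
-2 0.2235 [215.1 352.7 220.5 346.7] [227.2 340.5 202.5 308.7] inner [221.6 346.3 226.9 341.3]
-2 0.2265 [213.9 354.  222.3 350.6] [226.4 341.4 203.7 311.4] inner [220.4 347.4 228.9 345.1]
0 0.2235 [214.9 352.9 216.1 343.1] [227.1 340.7 198.9 305.6] inner [221.4 346.4 222.6 337.7]
0 0.2265 [213.6 354.2 217.9 346.9] [226.2 341.5 200.1 308.3] inner [220.2 347.6 224.5 341.4]
2 0.2235 [214.7 353.1 211.7 339.5] [226.9 340.8 195.3 302.6] inner [221.2 346.6 218.3 334. ]
2 0.2265 [213.4 354.4 213.4 343.2] [226.1 341.7 196.4 305.2] inner [220.  347.8 220.1 337.7]
4 0.2235 [214.5 353.3 207.3 335.8] [226.8 341.  191.6 299.5] inner [221.  346.8 213.9 330.4]
4 0.2265 [213.2 354.6 208.9 339.6] [225.9 341.8 192.7 302. ] inner [219.8 348.  215.7 334. ]
6 0.2235 [214.3 353.6 202.8 332.2] [226.6 341.1 188.  296.3] inner [220.8 347.  209.5 326.7]
6 0.2265 [213.  354.8 204.4 335.9] [225.8 342.  189.  298.9] inner [219.6 348.2 211.2 330.3]
[ 82  80  82  82  82  84  75  49  44  43  41  42  43  42  41  41  41  42
  41  41  41  42  41  48  66  73  70  67  65  77 101 100 100  96  96  95
  95  95  97  98  99  98  98  98]
[47 47 48 46 48 47 47 46 46 46 45 45 46 45 46 47 46 51 63 67 58 55 58 71
 71 70 70 69 70 78 85 50 40 40 40 41 41 40 40 40 40 40 38 41 41 42 40 41
 38 25 17 18 19 20 20 22 22 24 23 24]
```

>>> drive_tool(fingers=[50,50,50,50,50,50,50,50,50], slide=[[40,1,0],[70,3,0],[85,3,0],[85,3,0],[85,3,50],[85,3,80],[85,3,95],[85,3,102],[85,3,102]], roll=[0,0,0,0,0,0,0,0,0])

```text
t: 5.68
eef_pos: [0.4291, 0.2933, 0.0998]
orientation: [0.0, 0.18, 0.984, 0.0]
wrist_force: [0.0, 0.3, -0.4]
gripper_width: 0.0645
gripper_force: 15.0
```

>>> drive_tool(fingers=[50,50,50,50], slide=[[0,0,2],[0,0,4],[0,0,5],[0,0,5]], roll=[0,0,0,0])

```text
t: 6.18
eef_pos: [0.4294, 0.2939, 0.0958]
orientation: [0.001, 0.18, 0.984, 0.001]
wrist_force: [-2.4, -1.6, 14.9]
gripper_width: 0.0642
gripper_force: 15.0
```

>>> drive_tool(fingers=[94,94,94,94,94,94,94,94], slide=[[0,0,0],[0,0,0],[0,0,0],[0,0,-50],[0,0,-100],[-60,0,-105],[-83,0,-105],[-83,0,-105]], roll=[0,0,0,0,0,0,0,0])

```text
t: 7.18
eef_pos: [0.5073, 0.2628, 0.1992]
orientation: [0.0, 0.181, 0.983, -0.0]
wrist_force: [-0.2, 0.9, -0.7]
gripper_width: 0.0937
gripper_force: 0.0
```

Run:
```python
from h import *
w,s=look('w3.png',z=.116);p=r.capture('side');q=r.capture('scene')
c=[cv2.resize(x['color'][v-50:v+50,u-50:u+50],(400,400),interpolation=cv2.INTER_CUBIC) for x,u,v in((p,191,160),(q,451,235))]
cv2.imwrite('pics/chk1.png',np.hstack(c)[:,:,::-1])
for m in r.silhouettes('cup_base_mid',w):
    ys,xs=np.nonzero(m['region']);print('b',m['confidence'],xs.min(),xs.max(),ys.min(),ys.max())
```

```text
cup_a_mid 0.94 [286. 104.] 238 331 57 152
tcp px at z [284.3 219.4] f 350.2933915698444
```

View pics/chk1.png

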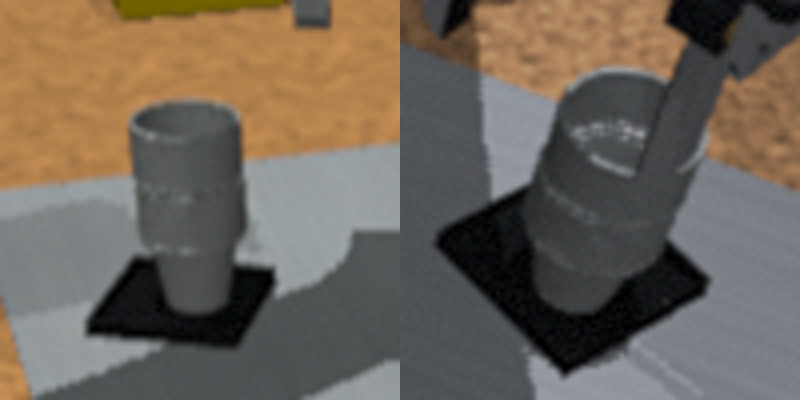

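View pics/w3.png

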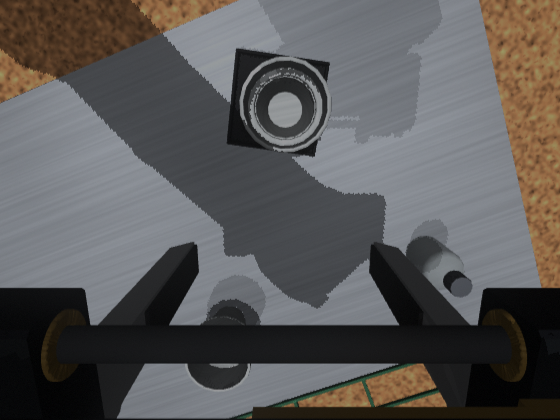

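The second cup is seated upright in the tray's cup: in both views only its collar shows above the lower rim, and the stack's top rim is at (285,104) in the wrist view. Next is the second loose cup.

>>> drive_tool(fingers=[94,94,94,94,94], slide=[[-50,-22,0],[-100,-44,0],[-151,-65,0],[-151,-65,0],[-151,-65,0]], roll=[0,0,0,0,0])

```text
t: 8.05
eef_pos: [0.6238, 0.1505, 0.1992]
orientation: [-0.0, 0.18, 0.984, 0.0]
wrist_force: [-0.9, 0.0, 0.2]
gripper_width: 0.0941
gripper_force: 0.0
```

Run:
```python
from h import *
w,s=look('w4.png');T=np.array(s['eef_pos']);print(T)
Rt=rot(s['orientation'])
for m in r.silhouettes('cup_a_mid',w):
    ys,xs=np.nonzero(m['region']);
    for dx in(0,2,4):
        C=T+Rt@[dx/1e3,0,0];C[2]=.08;print(dx,ext(w,C).round(1),ext(w,C-[0,0,.036]).round(1))
    i=int(xs.mean());print(i,w['color'].mean(2)[ys.min()-4:ys.max()+4,i].round().astype(int))
```

```text
tcp px at z [284.2 209.3] f 350.2933915698444
[0.62359743 0.15103658 0.19941272]
```

View pics/w4.png

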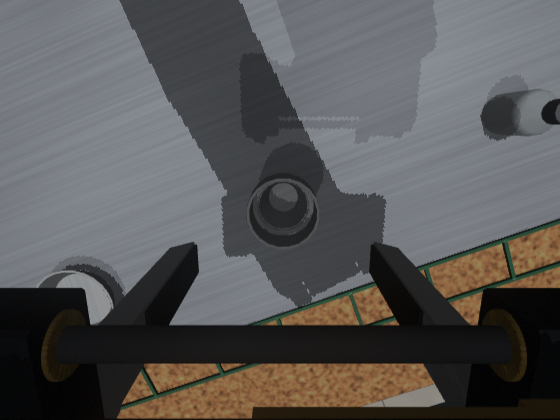

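The cup's rim is centred at about (283.5,212), with its lower edge at row 248, so the correction is about -4 mm in tool x.

>>> drive_tool(fingers=[94,94,94,94,64,50,50,50], slide=[[-4,0,60],[-4,0,110],[-4,0,142],[-4,0,142],[-4,0,142],[-4,0,142],[-4,0,142],[-4,0,142]], roll=[0,0,0,0,0,0,0,0], force=15)

```text
t: 9.2
eef_pos: [0.6286, 0.1484, 0.0584]
orientation: [0.001, 0.18, 0.984, 0.0]
wrist_force: [-1.1, 0.2, 6.7]
gripper_width: 0.0643
gripper_force: 15.0
```

>>> drive_tool(fingers=[50,50,50,50,50,50,50,50,50], slide=[[0,0,-55],[0,0,-110],[0,0,-160],[50,20,-178],[100,40,-178],[150,62,-178],[150,62,-178],[150,62,-178],[150,62,-178]], roll=[0,0,0,0,0,0,0,0,0])

```text
t: 10.32
eef_pos: [0.5105, 0.2583, 0.2354]
orientation: [0.0, 0.181, 0.984, -0.0]
wrist_force: [0.4, -0.1, -1.1]
gripper_width: 0.0639
gripper_force: 15.0
```

Run:
```python
from h import *
w,s=look('w5.png',z=.116);T=np.array(s['eef_pos']);Rt=rot(s['orientation']);print(T)
g=w['color'].mean(2);print(g[190:235,284].round().astype(int))
for dx in(-3,-1.5,0,1.5):
    C=T+Rt@[dx/1e3,0,.0];C[2]=T[2]+.0225;print(dx,ext(w,C).round(1),'low',ext(w,C-[0,0,.036]).round(1),'in',ext(w,C,.029).round(1))
for t in('cup_a_mid','cup_base_mid'):
  for m in r.silhouettes(t,w):
    ys,xs=np.nonzero(m['region']);e=[xs.min(),xs.max()+1,ys.min(),ys.max()+1];print(t,e)
    if ys.max()<190:
        X=fitrim(w,e,[.43,.292,.117]);Y=fitrim(w,e,[.43,.292,.117],.118);print(X,Y,(Rt.T@(np.array([*Y,.118])-T)*1e3).round(1))
```

```text
cup_a_mid 0.83 [288. 102.] 248 328 58 142
tcp px at z [283.9 209.5] f 350.2933915698444
[0.51048567 0.25834156 0.23536847]
[79 81 82 82 82 82 82 81 74 55 44 41 40 40 39 39 39 40 41 41 42 40 41 43
 41 49 65 67 65 63 65 78 96 96 95 94 93 91 92 92 93 94 95 96 95]
-3 [214.8 352.7 223.  349.2] low [227.  340.6 204.5 310.8] in [221.3 346.3 229.5 343.8]
-1.5 [214.7 352.9 219.7 346.5] low [226.9 340.7 201.8 308.5] in [221.2 346.4 226.2 341.1]
0 [214.5 353.1 216.4 343.8] low [226.8 340.8 199.1 306.1] in [221.  346.5 223.  338.4]
1.5 [214.3 353.2 213.1 341.1] low [226.7 340.9 196.4 303.8] in [220.9 346.7 219.7 335.7]
cup_a_mid [np.int64(248), np.int64(329), np.int64(58), np.int64(143)]
[0.42964148 0.29306543 0.11705526] [0.42969958 0.2930309 ] [ 87.9   3.7 117.3]
```

View pics/w5.png

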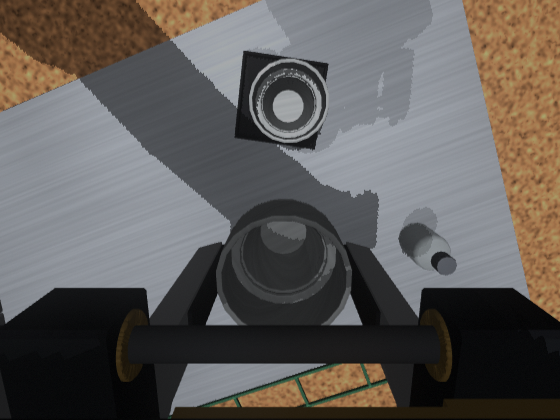

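The stack rim is at (288,102) and the held cup is centred to within 0.5 mm, so the shift is 88 mm in x, 4 mm in y and about 104 mm down.

>>> drive_tool(fingers=[50,50,50,50,50,50,50,50,50], slide=[[40,2,0],[70,4,0],[88,4,0],[88,4,0],[88,4,45],[88,4,75],[88,4,92],[88,4,98],[88,4,98]], roll=[0,0,0,0,0,0,0,0,0])

```text
t: 11.65
eef_pos: [0.4294, 0.2942, 0.1379]
orientation: [0.0, 0.18, 0.984, 0.0]
wrist_force: [0.6, 0.3, -1.9]
gripper_width: 0.0639
gripper_force: 15.0
```

>>> drive_tool(fingers=[50,50,50], slide=[[0,0,2],[0,0,4],[0,0,4]], roll=[0,0,0])

```text
t: 12.02
eef_pos: [0.4289, 0.2943, 0.1336]
orientation: [0.0, 0.18, 0.984, 0.0]
wrist_force: [0.5, 0.4, -1.7]
gripper_width: 0.0639
gripper_force: 15.0
```

>>> drive_tool(fingers=[50,50,50], slide=[[0,0,1],[0,0,2],[0,0,2]], roll=[0,0,0])

```text
t: 12.4
eef_pos: [0.4298, 0.2948, 0.1328]
orientation: [0.001, 0.18, 0.984, 0.001]
wrist_force: [-1.6, -0.3, 17.5]
gripper_width: 0.0641
gripper_force: 15.0
```

Contact is at the expected height, so I release and withdraw.

>>> drive_tool(fingers=[94,94,94,94,94,94,94,94,94], slide=[[0,0,0],[0,0,0],[0,0,0],[0,0,-50],[0,0,-100],[-60,0,-105],[-120,0,-105],[-150,0,-105],[-150,0,-105]], roll=[0,0,0,0,0,0,0,0,0])

```text
t: 13.52
eef_pos: [0.5707, 0.2395, 0.2357]
orientation: [0.0, 0.181, 0.983, -0.001]
wrist_force: [-0.7, 0.2, 0.1]
gripper_width: 0.094
gripper_force: 0.0
```

Run:
```python
from h import *
p=r.capture('side');q=r.capture('scene')
c=[cv2.resize(x['color'][v-50:v+50,u-50:u+50],(400,400),interpolation=cv2.INTER_CUBIC) for x,u,v in((p,191,155),(q,451,225))]
cv2.imwrite('pics/chk2.png',np.hstack(c)[:,:,::-1])
```

```text
(no output)
```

View pics/chk2.png

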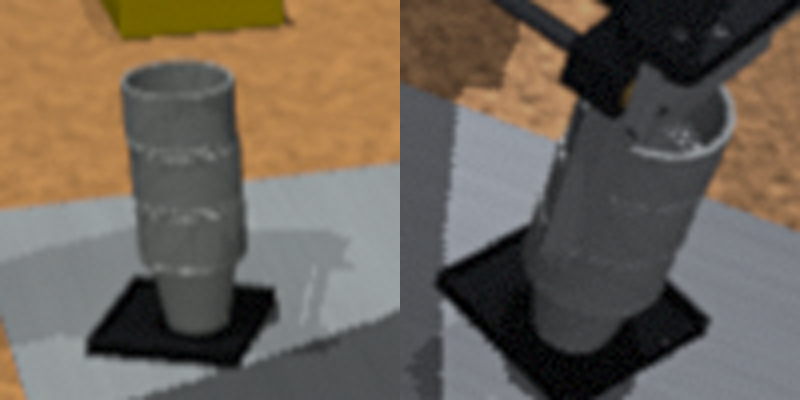

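The three cups stand in one upright, seated stack in the tray, with evenly spaced collars and the gripper clear.

```bash
python3 -c "
from plant import r
print(r.job_done())"
```

```text
the job is handed in; nothing more can be done
None
```

Both loose cups are nested in the tray's cup as one upright, released stack. The last camera views showed it seated with the gripper clear, and I handed the job in at about 14 s; the hand-in call returned no verdict.

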